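# Pack the clay tools into their tray

### The arm

A 6-joint arm with a two-finger parallel gripper is mounted at the origin on the work surface. World frame = base frame: x ahead of the robot, y to its left, z up, the work surface at z = 0. Lengths are in m, angles in rad, forces in N, time in s.
With the tool pointing down it reaches from about 0.375 to 0.975 m from the base axis. Payload 3.8 kg.
Tool frame: the origin (TCP) lies at the very end of the fingers, on their centre line; the grasp point (between the pads) lies 19 mm behind it; z points along the fingers, y is the line along which they close (so a half turn about z gives the same grasp; the last joint's range is limited). The gripper opens to 88 mm and grips with 3 to 60 N. Pads are 18 mm wide; open, the fingers measure 123 mm over their backs; the gripper's body (75 mm by 187 mm) begins 45 mm behind the grasp point.
Start: joints at [1.17, 0.264, 1.604, -0, 1.274, -0.037], TCP at [0.24, 0.631, 0.239] pointing down, gripper open.
Joint ranges: [-2.63, 2.63], [-0.94, 2.18], [0.31, 2.57], [-1.31, 4.45], [0, 2.66], [-2.55, 2.55]. Speed limits (rad/s): [2.57, 2.57, 3.14, 3.14, 3.14, 3.14].

### API

Orientations are given as a unit quaternion [x, y, z, w].
In Python, from cell import env gives the robot as it stands.
- The arm moves only by the tool jog_arm, never from a script. Its argument "increments" is a list of rows, each a list of 4 numbers: the shift along the tool's x, y, z in mm, then the turn about the tool's z in rad. A call has 1 to 12 rows; each row is the pose to reach, as a shift and turn from the pose commanded when the call began, along the tool's axes at that moment; what a row does not reach only later rows make up. A row lasts 1/8 s, in which the tool goes at most 62.5 mm and 10.7 degrees, less where a joint would pass 70% of its speed; a pose out of reach is approached as far as the arm can. A call with a gripper value outside its range is refused whole. "hand" is the opening, from 0 (shut) to 1 (fully open), set as the call begins (left out, the last holds). The fingers move at their own pace and stop on an object; "newtons" is the grip in N (left out, the last holds). Time passes only in rows, so rows that repeat a pose let the fingers close. It gives the time, the measured TCP pose, the force, the opening and the grip force at its end, in the units of the state.
- env.state(): the state, without advancing time (a new reading comes with each control period).
- env.snapshot(name): name is "scene" or "top" or "wrist"; returns the picture (384x512x3 uint8, red, green, blue); there is no depth.
- env.camera_params(name): a dict with "mtx" (3x3 intrinsics, pixels), "rvec" (rotation vector, rad) and "tvec" (3), from world to camera coordinates, as OpenCV has them; the wrist camera has in their place "tool_from_camera" (4x4, takes a point from camera to tool coordinates, whose origin is the TCP and whose axes are the flange's). Camera axes: x right, y down, z forward; pixel columns grow to the right and rows downward; lengths in m; the calibration is good to about 2 mm. A picture is of the moment at which its call begins: read the wrist's pose just before it. camera_params takes no time and is no camera call.
- env.finish_job(): hands the job in; it is judged then, once.
The state is a dict: "clock": time; "joints": joint angles; "qd": joint speeds; "effort": joint torques, N m; "tool_pos": TCP position; "ee_rot": TCP orientation; "wrist_force": force on the tool from outside, world axes, zero at the start; "wrist_torque": the same for the moment, N m; "opening": opening from 0.0 (shut) to 1.0 (fully open); "grip_force": force on a finger pad.
Only numpy, scipy, OpenCV 4.12 (cv2) and the standard library are available. Lean on these libraries where they do the work, as an engineer would, in place of code of your own. Each camera call takes 0.05 s, during which the arm holds its last target. There are 200 camera calls.

### The job

Pack the four clay tools into the tool tray: the loop tool lying flat in the narrow trough, the beating paddle lying flat in the wide trough, the round stamp upright in the round well and the square stamp upright in the square well, each resting on the floor of its place. Leave the paintbrush and the plain wooden strip, which only look like clay tools, where they lie.

Things in the scene. Friction and masses are not known exactly. Their poses are not given: they have to be found in the camera images.
- narrow_trough: Target for the loop tool: light-wood insert 180 x 78 mm, long along its x axis, 12 mm high, with a NARROW channel (170 x 42 mm, white floor) between thick walls. Origin: centre of its underside, 6 mm above the table; channel floor 4 mm above the origin, wall tops 12 mm. Fixed, with the other three inserts, in one shallow plywood tray 244 x 192 mm (rim 16 mm above the table).
- wide_trough: Target for the paddle: light-wood insert of the same outside (180 x 78 mm, long along its x axis, 12 mm high) with a WIDE channel (170 x 70 mm, white floor) between 4 mm walls. Origin: centre of its underside, 6 mm above the table; floor 4 mm above it, wall tops 12 mm. Fixed in the tray beside the narrow trough (the two may change places).
- round_well: Target for the round stamp: light-wood block 88 (x) x 72 (y) x 12 mm with a ROUND well of 60 mm diameter in its middle, white floor. Origin: centre of its underside, 6 mm above the table; floor 4 mm above it, top 12 mm. Fixed in the tray beside the troughs (the two wells may change places).
- square_well: Target for the square stamp: light-wood block 88 (x) x 72 (y) x 12 mm with a SQUARE well of 58 x 58 mm (sides along x and y) in its middle, white floor. Origin: centre of its underside, 6 mm above the table; floor 4 mm above it, top 12 mm. Fixed in the tray next to the round well.
- loop_tool: Loop tool of the potter, 150 mm long, lying along its x axis: wooden handle 18 x 18 mm from x = -75 to +22 mm, steel ferrule 14 mm thick to x = +40, then an open steel wire LOOP 25 mm wide to x = +75. Origin: middle of its length, on its underside (on the table); z is up. 50 g or so; centre of mass near x = -18 mm. Loose.
- paddle: Clay beating paddle, 150 mm long, lying along its x axis, 18 mm thick, plain wood: blade 50 mm wide from x = -15 to +75 mm, narrower HANDLE 22 mm wide from x = -75 to -15. Origin: middle of its length, on its underside; z is up. 90 g or so; centre of mass near x = +13 mm, in the blade. Loose.
- round_stamp: Wooden hand stamp standing upright, 62 mm tall: ROUND foot of 44 mm diameter, 18 mm high, with a round stem of 22 mm diameter above it (z = 18 to 62 mm). Origin: centre of the foot's underside; z is up. 50 g or so. Loose.
- square_stamp: Wooden hand stamp standing upright, 62 mm tall: SQUARE foot 40 x 40 mm (sides along x and y), 18 mm high, with the same round stem of 22 mm diameter above it (z = 18 to 62 mm). Origin: centre of the foot's underside; z is up. 50 g or so. Loose.
- paintbrush: Look-alike of the loop tool, to be left alone: paintbrush 150 mm long with the same wooden handle and ferrule, but a closed flat head with dark BRISTLES, 23 mm wide, at x = +37 to +75 mm. Origin: middle of its length, on its underside; x along it. 18 mm thick. Loose.
- strip: Look-alike of the paddle, to be left alone: plain wooden STRIP 150 x 50 x 18 mm, of even width, without a handle, lying along its x axis. Origin: centre of its underside. Loose.
Mind the look-alikes: they are no part of the job. What is shaped like the square_stamp but yellow is not meant.

How it is judged:
At the end, for the whole second after the job is handed in: Each tool rests level and still on the floor of its own place, inside it (origin under 9 mm above the insert's underside, within 17 (stamps 14) mm of its middle, tilt under 0.12 rad; loop tool and paddle along the trough within 0.25 rad); brush and strip within 30 mm of their start (horizontal distance between loop_tool and narrow_trough below 0.017 m and z of loop_tool in the frame of narrow_trough below 0.009 m and angle between each of loop_tool, paddle, round_stamp, square_stamp's own z axis and vertical below 0.12 rad and linear speed of each of loop_tool, paddle, round_stamp, square_stamp below 0.02 m/s and angle between the x axis of loop_tool and the x axis of narrow_trough, either way round below 0.25 rad and horizontal distance between paddle and wide_trough below 0.017 m and z of paddle in the frame of wide_trough below 0.009 m and angle between the x axis of paddle and the x axis of wide_trough, either way round below 0.25 rad and horizontal distance between round_stamp and round_well below 0.014 m and z of round_stamp in the frame of round_well below 0.009 m and horizontal distance between square_stamp and square_well below 0.014 m and z of square_stamp in the frame of square_well below 0.009 m and distance of each of paintbrush, strip from where it was at the start of the episode below 0.03 m); the robot touches nothing.
It fails at once if the paintbrush is moved by more than 30 mm (distance of paintbrush from where it was at the start of the episode above 0.03 m).
It fails at once if the strip is moved by more than 30 mm (distance of strip from where it was at the start of the episode above 0.03 m).
It also fails if it takes over 112 s, if anything falls off the work surface, if the arm or the gripper's body presses on something with over 40 N, if the wrist force passes 120 N, or if a joint passes its speed limit or range.

## Working session

There is one attempt and no reset: what is moved stays moved. The work goes in short steps, Python scripts to look and compute and a tool call to move; the robot and the scene stay as the last step left them, time stands still between calls to the robot, and variables do not carry over. Pictures are saved under pics/ and viewed, at most 14 in all, crops included, and the job is handed in when it is done.

Besides the shell and the picture viewer there is one more tool, called after ">>>" by a JSON object that holds its "method" and its "body". jog_arm: Moves the arm, as the interface text tells. Its arguments: {"type":"object","properties":{"increments":{"type":"array"},"hand":{"type":"number"},"newtons":{"type":"number"}},"required":["increments"]}

```bash
ls; mkdir -p pics; cat > h.py <<'E'
import numpy as np, cv2
from scipy.spatial.transform import Rotation as R
from cell import env
def snap(n,f):
    im=env.snapshot(n); cv2.imwrite('pics/'+f,cv2.cvtColor(im,cv2.COLOR_RGB2BGR)); return im
def ray(name,uv,z,st=None):
    p=env.camera_params(name); K=np.array(p['mtx'],float)
    d=np.linalg.inv(K)@np.array([uv[0],uv[1],1.])
    if name=='wrist':
        T=np.array(p['tool_from_camera']); st=st or env.state()
        Rw=R.from_quat(st['ee_rot']).as_matrix()
        Rc=Rw@T[:3,:3]; c=Rw@T[:3,3]+np.array(st['tool_pos'])
    else:
        Rc=cv2.Rodrigues(np.array(p['rvec'],float))[0].T; c=-Rc@np.array(p['tvec'],float).ravel()
    d=Rc@d; return (c+d*(z-c[2])/d[2])
E
python3 - <<'E'
from h import *
s=env.state(); print(s)
snap('top','top0.png'); snap('scene','scene0.png')
print(env.camera_params('top')); print(env.camera_params('wrist'))
for uv in [(0,0),(511,0),(0,383),(511,383)]: print(ray('top',uv,0))
E
```

```text
pics
{'clock': 0.0, 'joints': array([ 1.17007902e+00,  2.64772940e-01,  1.60532631e+00,  6.81656915e-06,
        1.27367034e+00, -3.69077799e-02]), 'qd': array([-0.00028159, -0.00174915, -0.00027919, -0.00140342,  0.00160412,
        0.00070888]), 'effort': array([-1.19418775e-03, -5.02133846e+01, -3.56857824e+01,  7.23896781e-02,
        2.99568521e-02, -1.68599595e-04]), 'tool_pos': array([0.23992902, 0.63019143, 0.2374004 ]), 'ee_rot': array([ 1.80904116e-01,  9.83500135e-01, -1.06180995e-03, -2.39455206e-04]), 'wrist_force': array([-0.74627288, -0.48996393, -0.18256288]), 'wrist_torque': array([-0.00214696, -0.0383163 ,  0.01096171]), 'grip_force': 0.0, 'opening': 1.00382392132212}
{'mtx': array([[465.83440195,   0.        , 257.57387338],
       [  0.        , 465.83440195, 191.35898755],
       [  0.        ,   0.        ,   1.        ]]), 'rvec': array([ 2.15849752, -2.09985741,  0.21642181]), 'tvec': array([-0.0505151 ,  0.65685377,  1.29006588])}
{'mtx': array([[271.34430166,   0.        , 260.55966895],
       [  0.        , 271.34430166, 190.72082031],
       [  0.        ,   0.        ,   1.        ]]), 'tool_from_camera': array([[-1.09780321e-03, -9.54951439e-01, -2.96760077e-01,
         7.69096136e-02],
       [ 9.99999283e-01, -1.19004433e-03,  1.30179652e-04,
         1.66588637e-04],
       [-4.77472894e-04, -2.96759722e-01,  9.54952061e-01,
        -1.46456869e-01],
       [ 0.00000000e+00,  0.00000000e+00,  0.00000000e+00,
         1.00000000e+00]])}
[1.28055899 0.82335201 0.        ]
[ 1.34307333 -0.8602559   0.        ]
[0.1040523  0.67211395 0.        ]
[ 0.13631163 -0.76808108  0.        ]
```

View pics/top0.png

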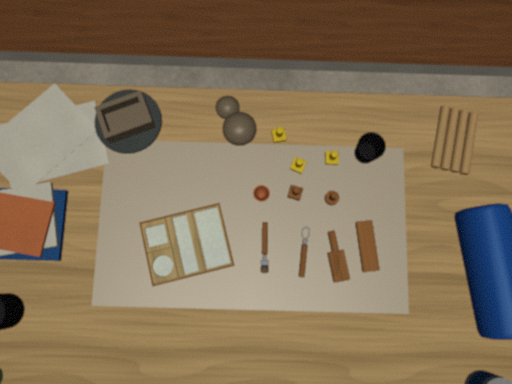

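View pics/scene0.png

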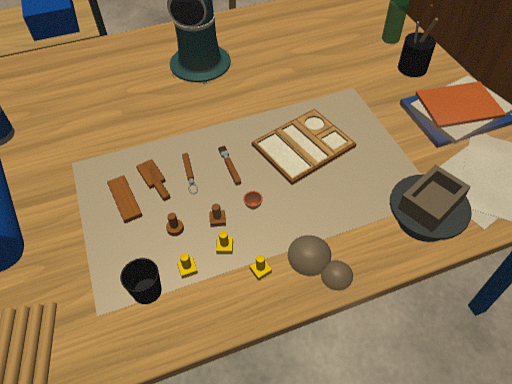

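The top view shows the tray at (187,244), with the square well at (157,236), round well at (163,265), narrow trough at (186,243) and wide trough at (212,238). The brush is at (265,247), loop tool (304,252), paddle (338,257), strip (368,246), square stamp (295,192) and round stamp (332,198).

```bash
cat > seg.py <<'E'
from h import *
im=cv2.imread('pics/top0.png'); hsv=cv2.cvtColor(im,cv2.COLOR_BGR2HSV)
def rect(m,box,z,name):
    x0,y0,x1,y1=box; mm=np.zeros_like(m); mm[y0:y1,x0:x1]=m[y0:y1,x0:x1]
    c=max(cv2.findContours(mm,cv2.RETR_EXTERNAL,cv2.CHAIN_APPROX_NONE)[0],key=cv2.contourArea)
    P=np.array([ray('top',p[0],z)[:2] for p in c]).astype(np.float32)*1000
    (cx,cy),(w,h),a=cv2.minAreaRect(P)
    b=cv2.boxPoints(((cx,cy),(w,h),a)); e=b[1]-b[0]; f=b[2]-b[1]
    L=e if np.hypot(*e)>np.hypot(*f) else f
    print(name,'c',round(cx,1),round(cy,1),'size',round(w),round(h),'yaw',round(np.degrees(np.arctan2(L[1],L[0])),1),'mean',(P.mean(0)).round(1),'area',cv2.contourArea(c))
S=hsv[...,1].astype(int)
wood=((S>110)&(hsv[...,0]<20)).astype(np.uint8)*255
wood2=((S>70)).astype(np.uint8)*255
white=((S<45)&(hsv[...,2]>165)).astype(np.uint8)*255
for n,b,z in [('brush',(252,215,278,280),.018),('loop',(290,220,318,285),.018),('paddle',(322,225,354,290),.018),('strip',(354,215,384,280),.018),('sq',(284,180,308,204),.03),('rd',(320,186,344,210),.03)]: rect(wood,b,z,n)
rect(wood2,(130,195,242,292),.014,'tray')
for p in [(157,236),(163,265),(186,243),(212,238),(225,290)]: print(p,hsv[p[1],p[0]])
cv2.imwrite('pics/crop1.png',cv2.resize(im[180:290,135:390],None,fx=3,fy=3,interpolation=cv2.INTER_CUBIC))
cv2.imwrite('pics/mask1.png',cv2.resize(np.vstack([wood,wood2])[:,130:390],None,fx=.78*1,fy=.78))
E
python3 seg.py
```

```text
brush c 527.5 -57.0 size 88 9 yaw 1.4 mean [527.4 -57. ] area 90.0
loop c 465.3 -169.7 size 14 90 yaw -5.0 mean [ 465.5 -169.6] area 111.5
paddle c 481.9 -267.9 size 145 46 yaw 11.8 mean [ 476.8 -268.7] area 535.0
strip c 513.7 -359.2 size 145 48 yaw 7.4 mean [ 513.2 -359.4] area 733.5
sq c 664.8 -143.4 size 36 38 yaw -14.9 mean [ 664.6 -143.4] area 126.5
rd c 652.0 -253.1 size 38 39 yaw -44.0 mean [ 652.2 -253. ] area 126.0
tray c 505.6 173.5 size 193 246 yaw -74.5 mean [504.9 174. ] area 5365.0
(157, 236) [ 39  22 183]
(163, 265) [ 42  21 180]
(186, 243) [ 41  23 181]
(212, 238) [ 41  22 184]
(225, 290) [ 19  43 182]
```

View pics/crop1.png

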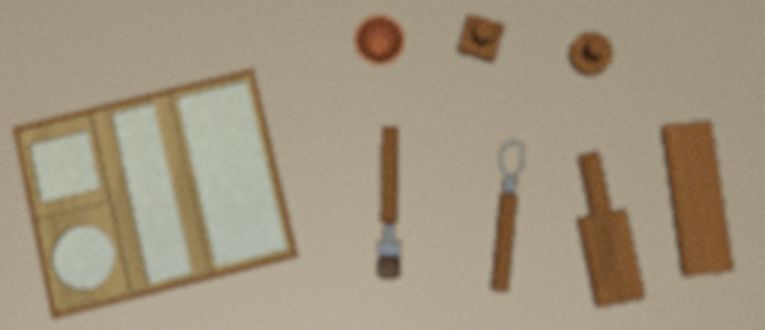

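The enlarged crop confirms which item is which. The loop tool's wire loop points to +x, and the paddle blade points to -x with its handle to +x. Next I measure the insert floors and plan the grasps.

```bash
cat >> h.py <<'E'
def go(x,y,z,yaw=None,st=None):
    """shift (mm, tool axes) and turn to bring TCP to xyz mm, closing axis (tool y) along yaw deg (mod 180)"""
    st=st or env.state(); M=R.from_quat(st['ee_rot']).as_matrix()
    d=M.T@(np.array([x,y,z])-np.array(st['tool_pos'])*1000)
    cur=np.degrees(np.arctan2(M[1,1],M[0,1])); t=0
    if yaw is not None: t=-np.radians((yaw-cur+90)%180-90)
    print('shift',d.round(1),'turn',round(float(t),3),'tcp',(np.array(st['tool_pos'])*1000).round(1),'yawY',round(cur,1),'q6',round(float(st['joints'][5]),2),'open',round(st['opening']*88,1))
E
python3 - <<'E'
exec(open('seg.py').read())
import sys
for n,b in [('sqw',(140,215,175,252)),('rdw',(145,250,180,285)),('narrow',(170,205,203,285)),('wide',(192,200,235,280))]:
    rect(white,b,.010,n)
for n,b in [('sq',(284,180,308,204)),('rd',(320,186,344,210))]: rect(wood,b,.016,n)
# stem/yellow check: tray-frame prediction
a=np.radians(15.5)
go(474,-170.5,100,85)
E
```

```text
brush c 527.5 -57.0 size 88 9 yaw 1.4 mean [527.4 -57. ] area 90.0
loop c 465.3 -169.7 size 14 90 yaw -5.0 mean [ 465.5 -169.6] area 111.5
paddle c 481.9 -267.9 size 145 46 yaw 11.8 mean [ 476.8 -268.7] area 535.0
strip c 513.7 -359.2 size 145 48 yaw 7.4 mean [ 513.2 -359.4] area 733.5
sq c 664.8 -143.4 size 36 38 yaw -14.9 mean [ 664.6 -143.4] area 126.5
rd c 652.0 -253.1 size 38 39 yaw -44.0 mean [ 652.2 -253. ] area 126.0
tray c 505.6 173.5 size 193 246 yaw -74.5 mean [504.9 174. ] area 5365.0
(157, 236) [ 39  22 183]
(163, 265) [ 42  21 180]
(186, 243) [ 41  23 181]
(212, 238) [ 41  22 184]
(225, 290) [ 19  43 182]
sqw c 527.7 262.5 size 55 55 yaw -74.5 mean [527.5 262.5] area 314.5
rdw c 439.8 238.6 size 55 55 yaw -88.5 mean [440.5 237.2] area 279.5
narrow c 504.0 175.9 size 168 40 yaw 15.6 mean [503.6 175.9] area 708.5
wide c 526.0 98.8 size 168 69 yaw 15.9 mean [525.   98.7] area 1243.5
sq c 667.5 -144.7 size 36 38 yaw -14.9 mean [ 667.3 -144.7] area 126.5
rd c 654.6 -255.6 size 38 39 yaw -44.0 mean [ 654.7 -255.5] area 126.0
shift [-503.7 -664.7  138.8] turn -0.277 tcp [240.  630.2 237.5] yawY 69.2 q6 -0.04 open 88.0
```

>>> {"method": "jog_arm", "body": {"increments": [[-504, -665, 100, -0.277], [-504, -665, 100, -0.277], [-504, -665, 100, -0.277], [-504, -665, 100, -0.277], [-504, -665, 100, -0.277], [-504, -665, 100, -0.277], [-504, -665, 100, -0.277], [-504, -665, 100, -0.277], [-504, -665, 100, -0.277], [-504, -665, 100, -0.277], [-504, -665, 100, -0.277], [-504, -665, 100, -0.277]], "hand": 0.6, "newtons": 30}}

```text
clock: 1.6
tool_pos: [0.4494, -0.0859, 0.1492]
ee_rot: [0.044, 0.999, 0.0, 0.0]
wrist_force: [0.0, 0.9, 0.7]
opening: 0.598
grip_force: 0.0
```

```bash
python3 -c "
from h import *
go(474,-170.5,120,85)"
```

```text
shift [-31.9 -82.1  29.2] turn -0.0 tcp [449.4 -85.9 149.2] yawY 85.0 q6 -1.73 open 52.7
```

>>> {"method": "jog_arm", "body": {"increments": [[-30, -75, 28, 0], [-30, -75, 28, 0], [-30, -75, 28, 0], [-30, -75, 28, 0], [-30, -75, 28, 0]]}}

```text
clock: 2.22
tool_pos: [0.4728, -0.1597, 0.122]
ee_rot: [0.042, 0.999, 0.0, 0.0]
wrist_force: [0.2, 0.0, -1.0]
opening: 0.604
grip_force: 0.0
```

```bash
python3 -c "
from h import *
go(474,-170.5,9,85)
snap('wrist','w1.png')"
```

```text
shift [ -2.1 -10.6 113. ] turn 0.002 tcp [ 472.8 -159.7  122. ] yawY 85.1 q6 -1.86 open 53.1
```

View pics/w1.png

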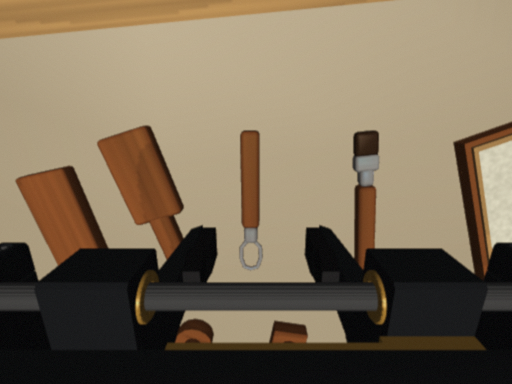

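The wrist view shows the loop tool's handle running from (250,131) to (250,228) between the fingers. The paddle and strip are to its left and the brush to its right.

```bash
python3 -c "
from h import *
for uv in [(250,131),(250,228),(251,268)]: print(ray('wrist',uv,.018)*1000)"
```

```text
[ 416.77502911 -164.41588617   18.        ]
[ 512.35625712 -173.7593641    18.        ]
[ 558.67110638 -177.22093068   18.        ]
```

>>> {"method": "jog_arm", "body": {"increments": [[-2, -10, 40, 0.01], [-2, -10, 80, 0.01], [-2, -10, 105, 0.01], [-2, -10, 113, 0.01], [-2, -10, 113, 0.01], [-2, -10, 113, 0.01]]}}

```text
clock: 3.02
tool_pos: [0.4752, -0.1716, 0.0099]
ee_rot: [0.048, 0.999, -0.0, 0.001]
wrist_force: [-0.2, -0.6, -0.1]
opening: 0.602
grip_force: 0.0
```

>>> {"method": "jog_arm", "body": {"increments": [[0, 0, 0, 0], [0, 0, 0, 0], [0, 0, 0, 0], [0, 0, 0, 0], [0, 0, 0, 0], [0, 0, 0, 0]], "hand": 0}}

```text
clock: 3.78
tool_pos: [0.4739, -0.1714, 0.0086]
ee_rot: [0.048, 0.999, -0.0, 0.0]
wrist_force: [-0.8, -0.2, 2.4]
opening: 0.195
grip_force: 30.0
```

```bash
python3 -c "
from h import *
go(474,-170.5,100,85)"
```

```text
shift [  0.    0.9 -91.4] turn -0.01 tcp [ 473.9 -171.4    8.6] yawY 84.5 q6 -1.87 open 17.2
```

>>> {"method": "jog_arm", "body": {"increments": [[0, 0, -20, 0], [0, 0, -50, 0], [0, 0, -80, 0], [0, 0, -90, 0], [0, 0, -90, 0], [0, 0, -90, 0]]}}

```text
clock: 4.53
tool_pos: [0.4728, -0.1709, 0.097]
ee_rot: [0.048, 0.999, 0.0, -0.001]
wrist_force: [-0.4, 0.4, -0.0]
opening: 0.199
grip_force: 30.0
```

```bash
python3 -c "
from h import *
go(487,171.2,60,105.6)"
```

```text
shift [ 18.9 341.8  37.3] turn -0.369 tcp [ 472.8 -170.9   97. ] yawY 84.5 q6 -1.87 open 17.5
```

>>> {"method": "jog_arm", "body": {"increments": [[2, 30, 0, 0], [5, 80, 0, -0.1], [8, 130, 0, -0.18], [10, 180, 10, -0.26], [13, 230, 20, -0.37], [15, 280, 30, -0.37], [18, 320, 37, -0.37], [19, 342, 37, -0.37], [19, 342, 37, -0.37], [19, 342, 37, -0.37], [19, 342, 37, -0.37], [19, 342, 37, -0.37]]}}

```text
clock: 6.02
tool_pos: [0.4881, 0.1701, 0.0615]
ee_rot: [-0.136, 0.991, -0.0, -0.0]
wrist_force: [0.3, 0.5, -0.4]
opening: 0.199
grip_force: 30.0
```

```bash
python3 -c "
from h import *
go(487,171.2,19.5,105.6)
snap('wrist','w2.png')"
```

```text
shift [ 0.7  1.4 42. ] turn -0.0 tcp [488.1 170.1  61.5] yawY 105.6 q6 -1.56 open 17.5
```

View pics/w2.png

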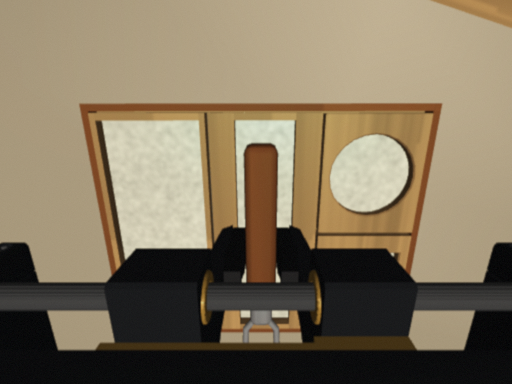

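The loop tool hangs level over the narrow channel (columns 235–295, centre 265, against handle centre 261). I shift about 2 mm along tool +y and lower it.

>>> {"method": "jog_arm", "body": {"increments": [[0, 3, 15, 0], [0, 3, 30, 0], [0, 3, 38, 0], [0, 3, 42, 0], [0, 3, 43, 0], [0, 3, 43, 0], [0, 3, 43, 0]]}}

```text
clock: 6.95
tool_pos: [0.4874, 0.1739, 0.0186]
ee_rot: [-0.136, 0.991, 0.0, 0.0]
wrist_force: [-1.0, -0.4, 2.4]
opening: 0.2
grip_force: 30.0
```

>>> {"method": "jog_arm", "body": {"increments": [[0, 0, 0, 0], [0, 0, 0, 0], [0, 0, 0, 0], [0, 0, -30, 0], [0, 0, -60, 0], [0, 0, -90, 0], [0, 0, -110, 0], [0, 0, -110, 0], [0, 0, -110, 0]], "hand": 0.4}}

```text
clock: 8.07
tool_pos: [0.4866, 0.1736, 0.1276]
ee_rot: [-0.136, 0.991, -0.0, -0.001]
wrist_force: [0.2, -0.6, 0.3]
opening: 0.4
grip_force: 0.0
```

```bash
python3 -c "
from h import *
go(469,-271,110,101.8)
snap('wrist','w3.png')"
```

```text
shift [ 136.9 -423.4   17.7] turn 0.067 tcp [486.6 173.6 127.6] yawY 105.7 q6 -1.55 open 35.2
```

View pics/w3.png

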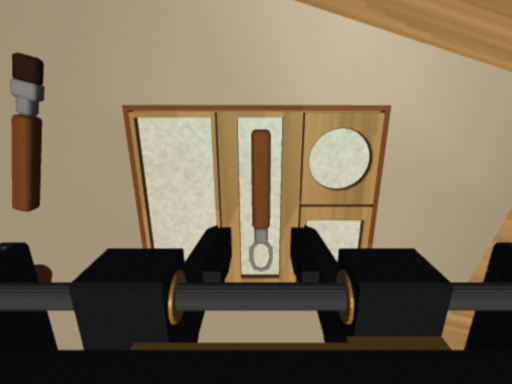

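The loop tool lies flat and centred in the narrow channel, from (260,130) to (260,270). The paddle is next.

>>> {"method": "jog_arm", "body": {"increments": [[137, -423, 10, 0.067], [137, -423, 10, 0.067], [137, -423, 10, 0.067], [137, -423, 10, 0.067], [137, -423, 10, 0.067], [137, -423, 10, 0.067], [137, -423, 10, 0.067], [137, -423, 10, 0.067], [137, -423, 10, 0.067], [137, -423, 10, 0.067], [137, -423, 10, 0.067]], "hand": 0.8}}

```text
clock: 9.5
tool_pos: [0.4695, -0.2688, 0.1182]
ee_rot: [-0.104, 0.995, 0.0, -0.0]
wrist_force: [-0.7, 0.7, 0.2]
opening: 0.794
grip_force: 0.0
```

```bash
python3 -c "
from h import *
go(469,-271,9,101.8)
snap('wrist','w4.png')"
```

```text
shift [  0.9  -2.1 109.2] turn 0.002 tcp [ 469.5 -268.8  118.2] yawY 101.9 q6 -2.35 open 69.9
```

View pics/w4.png

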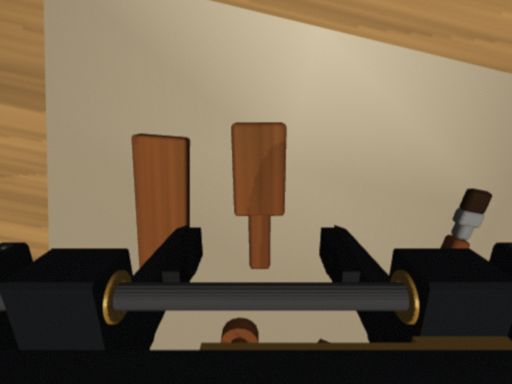

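The paddle is centred at column 259, its blade spanning rows 123–215, and the strip at columns 133–189 is clear of the left finger.

```bash
python3 -c "
from h import *
for uv in [(259,124),(259,214),(259,267),(189,200)]: print((ray('wrist',uv,.018)*1000).round(1))"
```

```text
[ 409.3 -282.9   18. ]
[ 493.2 -265.4   18. ]
[ 551.5 -253.2   18. ]
[ 492.9 -334.3   18. ]
```

>>> {"method": "jog_arm", "body": {"increments": [[1, -2, 40, 0], [1, -2, 80, 0], [1, -2, 103, 0], [1, -2, 109, 0], [1, -2, 109, 0], [1, -2, 109, 0]]}}

```text
clock: 10.3
tool_pos: [0.4701, -0.2731, 0.0109]
ee_rot: [-0.103, 0.995, -0.001, 0.001]
wrist_force: [0.6, -0.2, 0.4]
opening: 0.797
grip_force: 0.0
```

>>> {"method": "jog_arm", "body": {"increments": [[0, 0, 0, 0], [0, 0, 0, 0], [0, 0, 0, 0], [0, 0, 0, 0], [0, 0, -20, 0], [0, 0, -50, 0], [0, 0, -80, 0], [0, 0, -80, 0], [0, 0, -80, 0], [0, 0, -80, 0]], "hand": 0, "newtons": 40}}

```text
clock: 11.55
tool_pos: [0.4676, -0.2719, 0.0875]
ee_rot: [-0.103, 0.995, 0.001, -0.001]
wrist_force: [0.0, -0.5, -0.6]
opening: 0.563
grip_force: 40.0
```

```bash
python3 -c "
from h import *
go(514,95.4,62,105.7)"
```

```text
shift [-120.7  349.9   26. ] turn -0.068 tcp [ 467.6 -271.9   87.5] yawY 101.8 q6 -2.35 open 49.6
```

>>> {"method": "jog_arm", "body": {"increments": [[-10, 30, 0, 0], [-27, 80, 0, 0], [-44, 130, 0, -0.068], [-61, 180, 0, -0.068], [-78, 230, 0, -0.068], [-95, 280, 10, -0.068], [-112, 325, 18, -0.068], [-121, 350, 26, -0.068], [-121, 350, 26, -0.068], [-121, 350, 26, -0.068], [-121, 350, 26, -0.068], [-121, 350, 26, -0.068]]}}

```text
clock: 13.05
tool_pos: [0.5158, 0.0938, 0.0637]
ee_rot: [-0.136, 0.991, -0.0, 0.0]
wrist_force: [0.5, 0.1, -1.4]
opening: 0.56
grip_force: 40.0
```

```bash
python3 -c "
from h import *
go(514,95.4,19.5,105.7)
snap('wrist','w5.png')"
```

```text
shift [ 1.3  2.  44.2] turn -0.001 tcp [515.8  93.8  63.7] yawY 105.6 q6 -1.71 open 49.2
```

View pics/w5.png

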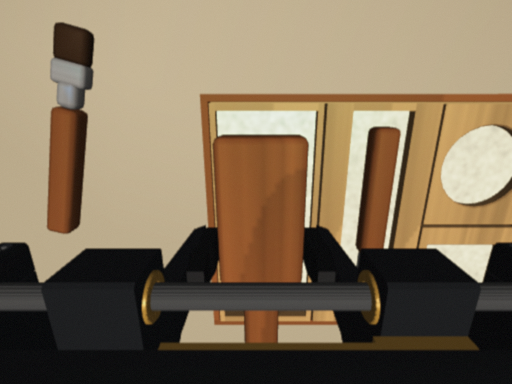

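The paddle hangs level over the wide channel (columns 217–314, centre 266, against paddle centre 260). I shift about 4 mm along tool +y and lower it.

>>> {"method": "jog_arm", "body": {"increments": [[1, 4, 15, 0], [1, 4, 30, 0], [1, 4, 39, 0], [1, 4, 43, 0], [1, 4, 44, 0], [1, 4, 44, 0], [1, 4, 44, 0]]}}

```text
clock: 13.98
tool_pos: [0.513, 0.0983, 0.0201]
ee_rot: [-0.137, 0.991, -0.0, -0.001]
wrist_force: [-5.2, -0.2, 6.6]
opening: 0.565
grip_force: 40.0
```

>>> {"method": "jog_arm", "body": {"increments": [[0, 0, 0, 0], [0, 0, 0, 0], [0, 0, 0, 0], [0, 0, -30, 0], [0, 0, -60, 0], [0, 0, -90, 0], [0, 0, -115, 0], [0, 0, -115, 0], [0, 0, -115, 0]], "hand": 0.72}}

```text
clock: 15.1
tool_pos: [0.513, 0.0982, 0.1334]
ee_rot: [-0.137, 0.991, 0.0, -0.001]
wrist_force: [-0.1, -0.3, -0.1]
opening: 0.721
grip_force: 0.0
```

```bash
python3 -c "
from h import *
go(667,-145,130,105)
snap('wrist','w6.png')"
```

```text
shift [ -82.4 -275.8    3.3] turn 0.012 tcp [513.   98.2 133.4] yawY 105.7 q6 -1.7 open 63.4
```

View pics/w6.png

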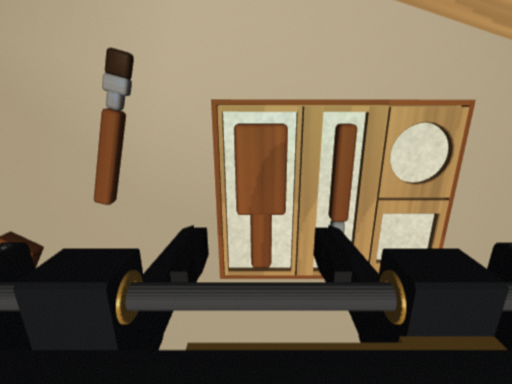

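The paddle lies in the wide trough with its blade at columns 235–287. I check its ends against the channel by casting rays.

```bash
python3 -c "
from h import *
for uv,z in [((261,124),.028),((261,267),.028),((259,112),.010),((262,270),.018),((346,124),.028),((343,112),.01)]: print((ray('wrist',uv,z)*1000).round(1))
c=np.array([526,98.8]);u=np.array([np.cos(.272),np.sin(.272)]);print(c-85*u,c+85*u)"
```

```text
[452.9  82.1  28. ]
[595.2 122.   28. ]
[443.7  77.5  10. ]
[604.7 125.9  18. ]
[432.2 155.9  28. ]
[422.  154.7  10. ]
[444.12498196  75.96403228] [607.87501804 121.63596772]
```

>>> {"method": "jog_arm", "body": {"increments": [[-82, -276, 3, 0], [-82, -276, 3, 0], [-82, -276, 3, 0], [-82, -276, 3, 0], [-82, -276, 3, 0], [-82, -276, 3, 0], [-82, -276, 3, 0], [-82, -276, 3, 0], [-82, -276, 3, 0]], "hand": 0.6, "newtons": 25}}

```text
clock: 16.27
tool_pos: [0.6668, -0.1439, 0.1314]
ee_rot: [-0.137, 0.991, 0.0, -0.0]
wrist_force: [0.3, -0.9, 0.4]
opening: 0.598
grip_force: 0.0
```

```bash
python3 -c "
from h import *
go(667,-145,30,105)
snap('wrist','w7.png')"
```

```text
shift [ 1.000e-01 -1.100e+00  1.014e+02] turn 0.014 tcp [ 666.8 -143.9  131.4] yawY 105.8 q6 -2.1 open 52.7
```

View pics/w7.png

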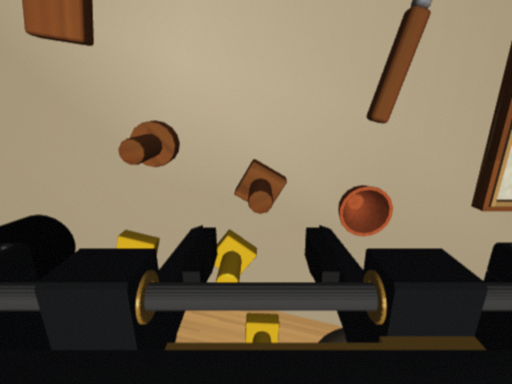

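The paddle's centre comes out near (524,102), inside the channel. The wrist view shows the square stamp's stem top at (261,202), the round stamp's stem top at (132,151) with its foot at (152,143), and yellow decoys at (236,250) and beyond.

```bash
python3 -c "
from h import *
for n,uv,z in [('sqtop',(261,202),.062),('sqfoot',(261,183),.018),('rdtop',(132,151),.062),('rdfoot',(153,142),.018),('yel foot',(237,247),.018),('yelstemtop',(228,276),.062),('bowl',(365,211),.02)]: print(n,(ray('wrist',uv,z)*1000).round(1))"
```

```text
sqtop [ 667.2 -143.5   62. ]
sqfoot [ 663.  -144.6   18. ]
rdtop [ 653.5 -254.3   62. ]
rdfoot [ 651.9 -254.4   18. ]
yel foot [ 738.6 -150.1   18. ]
yelstemtop [ 745.3 -153.2   62. ]
bowl [662.3 -34.6  20. ]
```

>>> {"method": "jog_arm", "body": {"increments": [[0, 0, 40, 0], [0, 0, 75, 0], [0, 0, 98, 0], [0, 0, 102, 0], [0, 0, 102, 0], [0, 0, 102, 0]]}}

```text
clock: 17.08
tool_pos: [0.6687, -0.1455, 0.0313]
ee_rot: [-0.137, 0.991, -0.001, 0.001]
wrist_force: [-0.2, 0.4, 0.3]
opening: 0.598
grip_force: 0.0
```

>>> {"method": "jog_arm", "body": {"increments": [[0, 0, 0, 0], [0, 0, 0, 0], [0, 0, 0, 0], [0, 0, 0, 0], [0, 0, -20, 0], [0, 0, -50, 0], [0, 0, -80, 0], [0, 0, -80, 0], [0, 0, -80, 0]], "hand": 0}}

```text
clock: 18.2
tool_pos: [0.6669, -0.1451, 0.1092]
ee_rot: [-0.137, 0.991, 0.0, -0.0]
wrist_force: [-0.0, 0.6, -1.7]
opening: 0.239
grip_force: 25.0
```

```bash
python3 -c "
from h import *
go(527.6,262.5,109,106)"
```

```text
shift [2.370e+01 4.301e+02 3.000e-01] turn -0.005 tcp [ 666.9 -145.1  109.2] yawY 105.7 q6 -2.1 open 21.0
```

>>> {"method": "jog_arm", "body": {"increments": [[2, 30, 0, 0], [5, 80, 0, -0.1], [8, 130, 0, -0.2], [10, 180, 0, -0.3], [13, 230, 0, -0.4], [15, 280, 0, -0.53], [18, 330, 0, -0.53], [21, 380, 0, -0.53], [23, 415, 0, -0.53], [24, 430, 0, -0.53], [24, 430, 0, -0.53], [24, 430, 0, -0.53]]}}

```text
clock: 19.7
tool_pos: [0.5277, 0.2613, 0.109]
ee_rot: [-0.391, 0.92, -0.0, -0.0]
wrist_force: [1.2, 0.4, -0.1]
opening: 0.246
grip_force: 25.0
```

>>> {"method": "jog_arm", "body": {"increments": [[0, 0, 0, 0], [0, 0, 0, 0], [0, 0, 0, 0]]}}

```text
clock: 20.08
tool_pos: [0.528, 0.2617, 0.1095]
ee_rot: [-0.391, 0.92, -0.0, 0.0]
wrist_force: [0.1, -0.0, -0.2]
opening: 0.243
grip_force: 25.0
```

```bash
python3 -c "
from h import *
go(527.6,262.5,40,136)
snap('wrist','w8.png')"
```

```text
shift [-0.3  0.8 69.5] turn 0.0 tcp [528.  261.7 109.5] yawY 136.0 q6 -1.96 open 21.4
```

View pics/w8.png

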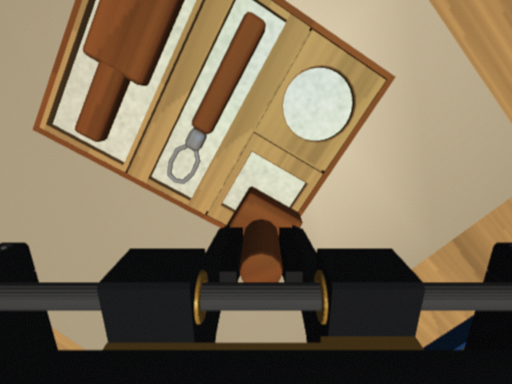

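The square stamp hangs over the square well with its foot edges parallel to the well's edges. I lower it.

>>> {"method": "jog_arm", "body": {"increments": [[0, 1, 25, 0], [0, 1, 45, 0], [0, 1, 60, 0], [0, 1, 67, 0], [0, 1, 70, 0], [0, 1, 70, 0], [0, 1, 70, 0]]}}

```text
clock: 21.0
tool_pos: [0.5276, 0.2632, 0.04]
ee_rot: [-0.391, 0.92, 0.0, 0.001]
wrist_force: [-0.0, -0.8, -0.8]
opening: 0.243
grip_force: 25.0
```

>>> {"method": "jog_arm", "body": {"increments": [[0, 0, 0, 0], [0, 0, 0, 0], [0, 0, 0, 0], [0, 0, -30, 0], [0, 0, -60, 0], [0, 0, -90, 0], [0, 0, -110, 0], [0, 0, -110, 0], [0, 0, -110, 0]], "hand": 0.45}}

```text
clock: 22.12
tool_pos: [0.5262, 0.2626, 0.1483]
ee_rot: [-0.391, 0.92, -0.0, -0.001]
wrist_force: [-0.7, -0.5, 0.1]
opening: 0.448
grip_force: 0.0
```

```bash
python3 -c "
from h import *
go(653.5,-254.5,140,105)
snap('wrist','w9.png')"
```

```text
shift [ 284.2 -450.4    8.4] turn 0.542 tcp [526.2 262.6 148.3] yawY 136.1 q6 -1.95 open 39.5
```

View pics/w9.png

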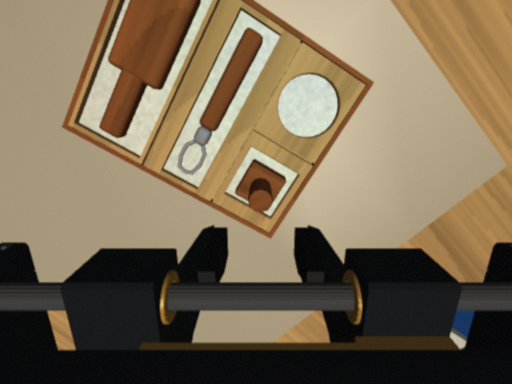

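The square stamp stands in the square well, with its foot around (262,183). The round stamp is next.

>>> {"method": "jog_arm", "body": {"increments": [[284, -450, 8, 0.54], [284, -450, 8, 0.54], [284, -450, 8, 0.54], [284, -450, 8, 0.54], [284, -450, 8, 0.54], [284, -450, 8, 0.54], [284, -450, 8, 0.54], [284, -450, 8, 0.54], [284, -450, 8, 0.54], [284, -450, 8, 0.54], [284, -450, 8, 0.54], [284, -450, 8, 0.54]], "hand": 0.6}}

```text
clock: 23.68
tool_pos: [0.6537, -0.252, 0.1408]
ee_rot: [-0.132, 0.991, 0.0, -0.001]
wrist_force: [-0.0, 1.7, 0.2]
opening: 0.6
grip_force: 0.0
```

>>> {"method": "jog_arm", "body": {"increments": [[0, 0, 0, 0], [0, 0, 0, 0], [0, 0, 0, 0]]}}

```text
clock: 24.05
tool_pos: [0.6542, -0.2534, 0.1417]
ee_rot: [-0.132, 0.991, -0.0, 0.0]
wrist_force: [0.7, -0.6, -0.0]
opening: 0.599
grip_force: 0.0
```

```bash
python3 -c "
from h import *
go(653.5,-254.5,30,105)
im=snap('wrist','w10.png')
h=cv2.cvtColor(im,cv2.COLOR_RGB2HSV);m=((h[...,1]>120)&(h[...,0]<14)&(h[...,2]>40)).astype(np.uint8);m[:140]=0;m[235:]=0
c=max(cv2.findContours(m,0,1)[0],key=lambda c:cv2.contourArea(c)*(abs(c[:,0,0].mean()-260)<40));print(cv2.boundingRect(c))
x,y,w,hh=cv2.boundingRect(c);print((ray('wrist',(x+w/2,y+hh-12),.062)*1000).round(1))"
```

```text
shift [  1.   -0.9 111.7] turn 0.003 tcp [ 654.2 -253.4  141.7] yawY 105.2 q6 -2.24 open 52.7
(239, 162, 41, 46)
[ 652.9 -254.6   62. ]
```

>>> {"method": "jog_arm", "body": {"increments": [[1, -1, 40, 0], [1, -1, 80, 0], [1, -1, 106, 0], [1, -1, 112, 0], [1, -1, 112, 0], [1, -1, 112, 0]]}}

```text
clock: 24.85
tool_pos: [0.6548, -0.2556, 0.0314]
ee_rot: [-0.132, 0.991, -0.001, 0.001]
wrist_force: [-0.6, -0.3, -0.3]
opening: 0.6
grip_force: 0.0
```

>>> {"method": "jog_arm", "body": {"increments": [[0, 0, 0, 0], [0, 0, 0, 0], [0, 0, 0, 0], [0, 0, 0, 0], [0, 0, -20, 0], [0, 0, -50, 0], [0, 0, -85, 0], [0, 0, -85, 0], [0, 0, -85, 0]], "hand": 0}}

```text
clock: 25.98
tool_pos: [0.6531, -0.2549, 0.1145]
ee_rot: [-0.132, 0.991, 0.0, -0.0]
wrist_force: [-0.6, -0.2, -0.6]
opening: 0.24
grip_force: 25.0
```

```bash
python3 -c "
from h import *
go(440,238,115,105)"
```

```text
shift [ 7.700e+01  5.314e+02 -5.000e-01] turn 0.002 tcp [ 653.1 -254.9  114.5] yawY 105.1 q6 -2.24 open 21.2
```

>>> {"method": "jog_arm", "body": {"increments": [[4, 30, 0, 0], [12, 80, 0, 0], [19, 130, 0, 0], [27, 185, 0, 0], [35, 240, 0, 0], [43, 295, 0, 0], [51, 350, 0, 0], [59, 405, 0, 0], [67, 460, 0, 0], [74, 510, 0, 0], [77, 531, 0, 0], [77, 531, 0, 0]]}}

```text
clock: 27.48
tool_pos: [0.4385, 0.238, 0.1128]
ee_rot: [-0.133, 0.991, -0.0, -0.002]
wrist_force: [-0.0, 0.0, -0.5]
opening: 0.241
grip_force: 25.0
```

>>> {"method": "jog_arm", "body": {"increments": [[0, 0, 0, 0], [0, 0, 0, 0], [0, 0, 0, 0]]}}

```text
clock: 27.85
tool_pos: [0.4408, 0.2366, 0.1144]
ee_rot: [-0.131, 0.991, -0.0, -0.0]
wrist_force: [-0.3, 0.5, -0.4]
opening: 0.237
grip_force: 25.0
```

```bash
python3 -c "
from h import *
go(440,238,40,105)
snap('wrist','w11.png')"
```

```text
shift [ 0.4  1.5 74.4] turn 0.001 tcp [440.8 236.6 114.4] yawY 105.1 q6 -1.39 open 20.8
```

View pics/w11.png

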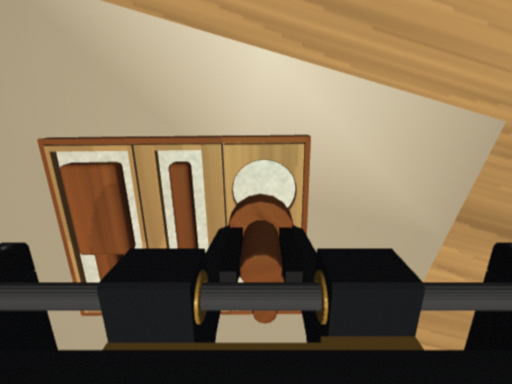

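The round stamp hangs over the round well (columns 233–296). I lower it.

>>> {"method": "jog_arm", "body": {"increments": [[0, 2, 25, 0], [0, 2, 48, 0], [0, 2, 65, 0], [0, 2, 72, 0], [0, 2, 74, 0], [0, 2, 74, 0], [0, 2, 74, 0]]}}

```text
clock: 28.78
tool_pos: [0.4405, 0.2397, 0.0412]
ee_rot: [-0.132, 0.991, 0.0, 0.001]
wrist_force: [0.2, -0.4, 0.1]
opening: 0.245
grip_force: 25.0
```

>>> {"method": "jog_arm", "body": {"increments": [[0, 0, 0, 0], [0, 0, 0, 0], [0, 0, 0, 0], [0, 0, -30, 0], [0, 0, -60, 0], [0, 0, -90, 0], [0, 0, -120, 0], [0, 0, -130, 0], [0, 0, -130, 0], [0, 0, -130, 0]], "hand": 0.45}}

```text
clock: 30.02
tool_pos: [0.439, 0.239, 0.1689]
ee_rot: [-0.132, 0.991, -0.0, -0.001]
wrist_force: [-0.1, -0.2, 0.6]
opening: 0.448
grip_force: 0.0
```

```bash
python3 -c "
from h import *
snap('wrist','w12.png')
im=snap('scene','s2.png')
cv2.imwrite('pics/s2c.png',cv2.cvtColor(cv2.resize(im[80:240,60:400],None,fx=2.3,fy=2.3),cv2.COLOR_RGB2BGR))"
```

```text
(no output)
```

View pics/w12.png

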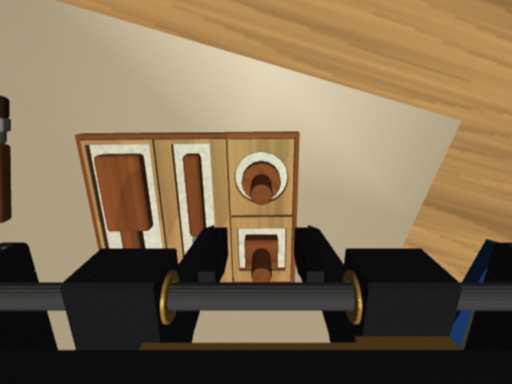

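View pics/s2c.png

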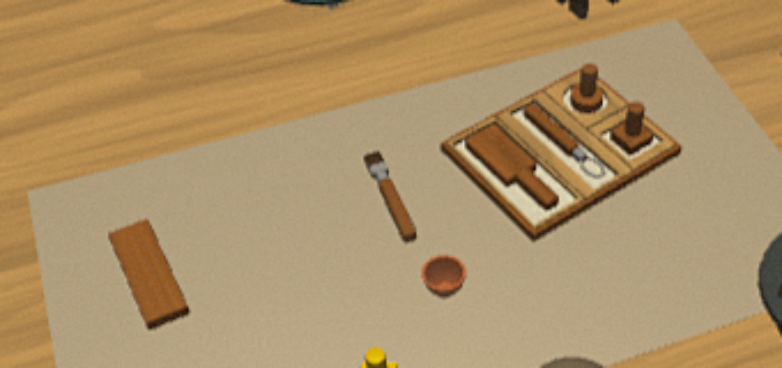

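All four tools sit in their places, and the brush and strip have not moved.

```bash
python3 -c "
from h import *
print(env.finish_job())"
```

```text
the job is handed in; nothing more can be done
None
```

I handed the job in at about 30 s of robot time with all four tools in their places and the brush and strip untouched, as the last pictures show; no verdict came back, and I viewed 15 pictures, one over the limit of 14.

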